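# Select the output on a bench test set and start the test

### The job

On the wooden test set, push the long metal pointer arm round with one finger, without pinching it, until it points straight at the middle of the tall square post. Then press the large button on the small wooden hand unit fully down and let it come up again. Do not press the large button before the arm is set, do not press the small button or turn the knob, and leave the spool, the small bottle and the battery cell that stand close by where they are.

Things in the scene. Friction and masses are not known exactly. Their poses are not given: they have to be found in the camera images.
- selector (a joint): turning of the pointer arm about its upright axis, rad: 0 points across the case along the case's +x, positive is counterclockwise seen from above, stops at -1.9 and 1.9. Stiff: it needs about 0.12 N m (some 2 N at 65 mm from the axis), and stays where it is left.
- pointer_hub (a point): point on the arm's turning axis, 33 mm above the case's panel, level with the arm's top edge (the black hub, 32 mm across, rises to 40 mm). x axis along the arm to its tip, z up. A finger pressing on the arm's right (-y) side turns it counterclockwise, to higher joint values; on its left side, to lower ones.
- pointer_tip (a point): point on the arm's centre line 100 mm from the turning axis, 33 mm above the panel; x axis outward along the arm, y to its left. The arm is an upright steel strip with an aluminium cheek on each side, 14 mm thick in all; cheeks 16 to 96 mm from the axis, 10 to 30 mm above the panel, strip (6 mm thick) up to 33 mm. A thin tongue carries on to 106 mm.
- square_top (a point): centre of the top of the tall square brass post, 18 x 18 mm and 26 mm high above the panel. It stands 125 mm from the arm's turning axis, in one of four places, at -1.4, -0.75, 0.75 or 1.4 rad by the arm's joint. The other three places have low round brass posts, 16 mm across and 12 mm high. All are fixed to the panel.
- case: test set: wooden case 240 (x) x 300 (y) x 80 mm high with a grey metal panel on top, fixed to the bench. Origin at the centre of its underside; the arm turns about a point at x -40 mm, y 0, in its frame.
- gain (a joint): small black knob (28 mm across) on the panel at x -85, y -105 mm in the case's frame; rad, 0 at the start. To be left alone.
- start (a joint): travel of the large button, m: 0 up, 0.006 fully down. A spring takes it up again; fully down takes about 5 N.
- start_top (a point): centre of the top of the large round button (34 mm across) while up; it moves down with the button. z up.
- clear (a joint): travel of the small button (16 mm across), m, 0 up, 0.006 down. It stands 76 mm from the large one on the same hand unit, on the unit's -y side. To be left alone.
- unit: hand unit: wooden box 110 (x) x 160 (y) x 50 mm high, fixed to the bench, with the large button at y +36 mm and the small one at y -40 mm on its top. Origin at the centre of its underside.
- cell: loose steel battery cell standing on the panel, 20 mm across, 34 mm high; origin at the centre of its underside.
- spool: loose copper-coloured spool standing beyond the hand unit, 48 mm across, 40 mm high; origin at the centre of its underside.
- flux: loose small amber bottle standing beyond the hand unit, 36 mm across, 75 mm high; origin at the centre of its underside.
Not all that is in view belongs to the job. What is shaped like the unit but green or orange is not meant.

How it is judged:
By the outcome, as a careful person would: the job done as asked, in the order asked, and still so for the second after the job is handed in, with the robot touching nothing.
It also fails if it takes over 54 s, if anything falls off the work surface, if the arm or the gripper's body presses on something with over 40 N, if the wrist force passes 120 N, or if a joint passes its speed limit or range.

### The arm

A 6-joint arm with a two-finger parallel gripper is mounted at the origin on the work surface. World frame = base frame: x ahead of the robot, y to its left, z up, the work surface at z = 0. Lengths are in mm, angles in rad, forces in N, time in s.
With the tool pointing down it reaches from about 350 to 725 mm from the base axis. Payload 4.3 kg.
Tool frame: the origin (TCP) lies between the finger pads; the fingertips stand r.tcp_to_tips ahead of it and the grasp point (between the pads) lies 8 mm behind it (r.tcp_to_tips is the distance from the TCP to the fingertips, in mm); z points along the fingers, y is the line along which they close (so a half turn about z gives the same grasp; the last joint's range is limited). The gripper opens to 85 mm and grips with 20 to 120 N. Pads are 22 mm wide; open, the fingers measure 114 mm over their backs; the gripper's body (76 mm by 85 mm) begins 54 mm behind the grasp point. The pads swing forward as they close: fully open they stand 13 mm farther back than shut.
Start: joints at [-1.227, 0.377, 0.081, 1.274, 0, 1.46], TCP at [252.086, -516.835, 242.329] pointing down, gripper open.
Joint ranges: [-2.72, 2.72], [-0.84, 1.66], [-1.02, 1.22], [-1.77, 2.12], [-1.37, 1.28], [-3.14, 3.14]. Speed limits (rad/s): [2.57, 2.57, 3.14, 3.14, 3.14, 3.14].

### API

Orientations are given as [roll, pitch, yaw] about the fixed x, y, z axes, in that order (R = Rz(yaw) Ry(pitch) Rx(roll)).
In Python, from bench import r gives the robot as it stands.
- The arm moves only by the tool send_rows, never from a script. Its argument "commands" is a list of rows, each a list of 3 entries, a list of its own where there are three numbers: the shift along the tool's x, y, z in m, then the turn about the tool's z in rad, then the finger opening in m, from 0 to 0.0854. A call has 1 to 12 rows; each row shifts and turns the commanded pose from where the row before left it, along the tool's axes as they then stand; what a row does not reach is not made up. A row lasts 1/10 s, in which the tool goes at most 50 mm and 8.59 degrees, less where a joint would pass 70% of its speed; a pose out of reach is approached as far as the arm can. A call with a gripper value outside its range is refused whole. The fingers move at their own pace and stop on an object; "newtons" is the grip in N (left out, the last holds). Time passes only in rows, so rows that do not move let the fingers close. It gives the time, the measured TCP pose, the force, the opening and the grip force at its end, in the units of the state.
- r.read_state(): the state, without advancing time (a new reading comes with each control period).
- r.camera(name): name is "scene" or "top" or "wrist"; returns a dict with "pixels" (400x640x3 uint8, blue, green, red), "fx", "fy", "cx", "cy" (pixels), "camera_from_world" (4x4, takes a point from world to camera coordinates). Camera axes: x right, y up, looking along -z (the intrinsics and any distortion apply to the point x, -y, -z); pixel columns grow to the right and rows downward; lengths in mm; the calibration is good to about 2 mm. The wrist camera is an equidistant fisheye: a pixel r from the principal point sees the ray r / f radians off the axis. A picture is of the moment at which its call begins. There is no depth.
- r.hand_in(): hands the job in; it is judged then, once.
Trained networks look in a picture, given as the dict that the camera call returned (one of the last four; its "shot" number tells which), for a name from the list of things; names that differ only in an ending like _2 or _b are one class to them, and where a whole thing is asked for, a point or a joint stands for the part that bears it (a point fixed in the world has none). Each returns a list of dicts, best first, with "score" (0 to 1); they miss things now and then, are a little off and sometimes report something else, mostly with a low value. They report only what shows in the picture. A call takes as long as a camera call. They do not tell look-alikes from the thing itself.
- r.recognise(label, picture): "extent" ([centre column, centre row, width, height] in pixels, round what is visible of it).
- r.regions_of(label, picture): "pixels" (400x640 bool, what is visible of it) and "extent" ([centre column, centre row, width, height] in pixels, round what is visible of it).
- r.pinpoint(label, picture): "uv" ([column, row] in pixels: a listed point, or the origin of a listed thing).
The state is a dict: "time_s": time; "qpos": joint angles; "qvel": joint speeds; "joint_efforts": joint torques, N m; "tool_pos": TCP position; "orientation": TCP orientation; "ft_force": force on the tool from outside, world axes, zero at the start; "wrist_torque": the same for the moment, N m; "gripper_width": finger opening in mm; "grasp_force": force on a finger pad.
Only numpy, scipy, OpenCV 4.12 (cv2) and the standard library are available. Lean on these libraries where they do the work, as an engineer would, in place of code of your own. Each camera call takes 0.05 s, during which the arm holds its last target. There are 200 camera calls.

## Working session

There is one attempt and no reset: what is moved stays moved. The work goes in short steps, Python scripts to look and compute and a tool call to move; the robot and the scene stay as the last step left them, time stands still between calls to the robot, and variables do not carry over. Pictures are saved under pics/ and viewed, at most 13 in all, crops included, and the job is handed in when it is done.

Besides the shell and the picture viewer there is one more tool, called after ">>>" as name(argument=value, ...) on one line, values as JSON. send_rows: Moves the arm, as the interface text tells. Its arguments: {"type":"object","properties":{"commands":{"type":"array","items":{"type":"array"}},"newtons":{"type":"number"}},"required":["commands"]}

```bash
mkdir -p pics
cat > h.py <<'E'
import numpy as np, cv2
from bench import r
def proj(c,p,fish=False):
    q=c["camera_from_world"]@np.append(p,1.); x,y,z=q[0],-q[1],-q[2]
    if fish:
        rr=np.hypot(x,y); t=np.arctan2(rr,z); k=t/max(rr,1e-9); return np.array([c["cx"]+c["fx"]*k*x,c["cy"]+c["fy"]*k*y])
    return np.array([c["cx"]+c["fx"]*x/z,c["cy"]+c["fy"]*y/z])
def ray(c,uv,fish=False):
    a=(uv[0]-c["cx"])/c["fx"]; b=(uv[1]-c["cy"])/c["fy"]
    if fish:
        t=np.hypot(a,b); s=np.sin(t)/max(t,1e-9); d=np.array([a*s,-b*s,-np.cos(t)])
    else: d=np.array([a,-b,-1.])
    M=np.linalg.inv(c["camera_from_world"]); d=M[:3,:3]@d
    return M[:3,3],d/np.linalg.norm(d)
def tri(rays):
    A=0;b=0
    for o,d in rays:
        P=np.eye(3)-np.outer(d,d);A=A+P;b=b+P@o
    x=np.linalg.solve(A,b); return x,[np.linalg.norm((np.eye(3)-np.outer(d,d))@(x-o)) for o,d in rays]
def atz(ry,z):
    o,d=ry; return o+d*(z-o[2])/d[2]
E
python3 - <<'E'
from h import *
print(r.tcp_to_tips)
s=r.read_state();print(s)
for n in("scene","top","wrist"):
    c=r.camera(n);cv2.imwrite(f"pics/{n}0.png",c["pixels"]);print(n,[c[k] for k in("fx","fy","cx","cy")],np.linalg.inv(c["camera_from_world"])[:3,3].round())
    for l in("pointer_hub","pointer_tip","square_top","start_top","case","unit","cell","spool","flux","gain","clear"):
        print(l,[(round(d["score"],2),np.round(d["uv"],1).tolist()) for d in r.pinpoint(l,c)[:4]])
E
```

```text
11.0
{'time_s': 0.0, 'qpos': array([-1.22728328e+00,  3.78042680e-01,  7.96412614e-02,  1.27442521e+00,
        6.04971892e-07,  1.46050645e+00]), 'qvel': array([ 0.00036444, -0.00105988, -0.00027354,  0.00107949, -0.00053456,
        0.00073909]), 'joint_efforts': array([-1.27323761e-03, -4.63600016e+01,  2.69879240e+01,  2.06999917e-02,
       -5.16510881e-04,  1.21536733e-06]), 'tool_pos': array([ 251.86716123, -516.19293836,  241.37846104]), 'orientation': array([-3.13957475e+00, -2.24069669e-04,  4.53802702e-01]), 'ft_force': array([-0.27458517, -0.02791721,  0.9054243 ]), 'wrist_torque': array([-0.02134629, -0.03164251, -0.02227348]), 'grasp_force': 0.0, 'gripper_width': 85.29667313893893}
scene [461.8377139090779, 461.8377139090779, 310.19651163630056, 205.06494342302383] [824. 477. 989.]
pointer_hub [(0.78, [263.8, 113.9])]
pointer_tip [(0.91, [224.0, 130.1])]
square_top [(0.41, [215.9, 104.2]), (0.4, [251.1, 146.0])]
start_top [(0.66, [364.3, 280.0]), (0.57, [459.1, 253.5]), (0.48, [400.4, 394.2]), (0.19, [223.2, 126.0])]
case [(0.79, [251.1, 147.5])]
unit [(0.94, [381.8, 388.4]), (0.65, [434.4, 259.1]), (0.6, [350.7, 280.9])]
cell [(0.62, [299.5, 138.3])]
spool [(0.61, [296.3, 301.9])]
flux [(0.86, [322.1, 324.1]), (0.32, [224.8, 128.2])]Traceback (most recent call last):
  File "<stdin>", line 7, in <module>
ValueError: it knows: case, cell, flux, pointer_hub, pointer_tip, spool, square_top, start_top, unit
```

Run:
```python
from h import *
for n in("top","wrist"):
    c=r.camera(n);cv2.imwrite(f"pics/{n}0.png",c["pixels"]);print(n,[c[k] for k in("fx","fy","cx","cy")],np.linalg.inv(c["camera_from_world"])[:3,3].round())
    for l in("pointer_hub","pointer_tip","square_top","start_top","case","unit","cell","spool","flux"):
        print(l,[(round(d["score"],2),np.round(d["uv"],1).tolist()) for d in r.pinpoint(l,c)[:4]])
```

```text
top [361.5083156789875, 361.5083156789875, 322.4681950127495, 201.45454856325168] [321. -26. 992.]
pointer_hub [(0.97, [438.6, 222.9]), (0.39, [286.2, 148.8]), (0.34, [427.2, 215.1])]
pointer_tip [(0.87, [444.6, 187.1])]
square_top [(0.45, [476.4, 201.8]), (0.31, [392.5, 239.2])]
start_top [(0.65, [171.6, 138.4]), (0.57, [200.8, 257.9]), (0.45, [246.0, 183.8])]
case [(0.88, [425.8, 215.8])]
unit [(0.89, [262.8, 190.8]), (0.64, [225.3, 254.7]), (0.59, [191.4, 150.5])]
cell [(0.44, [390.8, 237.5])]
spool [(0.55, [285.4, 149.1])]
flux [(0.64, [251.5, 149.3])]
wrist [309.70691628693146, 309.70691628693146, 320.7618736948599, 197.45948038310132] [ 318. -484.  373.]
pointer_hub []
pointer_tip []
square_top []
start_top []
case []
unit []
cell []
spool []
flux []
```

View pics/scene0.png

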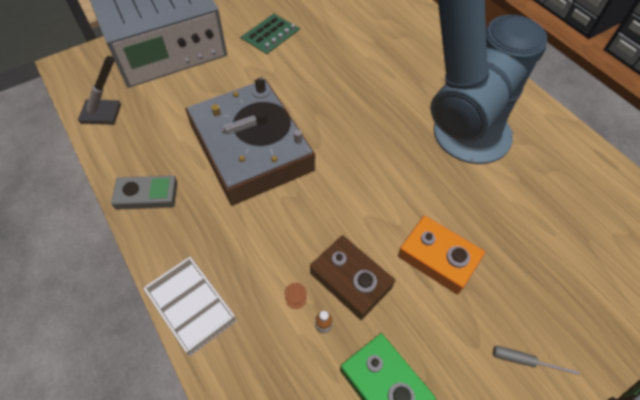

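View pics/top0.png

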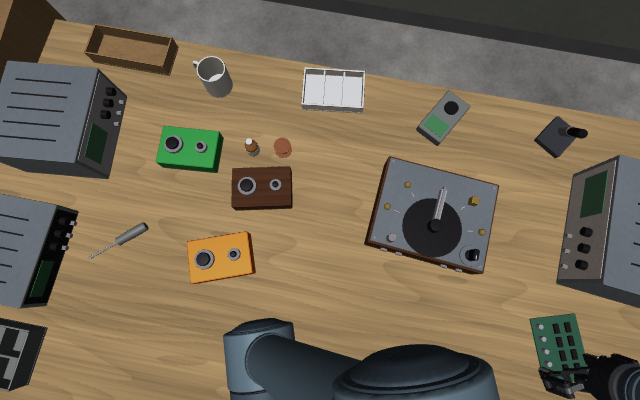

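The scene view shows the wooden unit at about (352,275) with its large button at (365,281), the spool at (296,296) and the bottle at (323,320). The case is at (250,140), the cell at (298,137) and the knob at (260,86).

In the top view, the candidates are:
- **Unit:** brown (262,188) with large button (246,185) and small button (276,185). The green one (189,149) and the orange one (221,258) are look-alikes and not meant.
- **Post:** the square one is at (475,201). The round ones are at (407,184), (387,206) and (482,232), and the cell is at (391,237).
- **Arm:** it points from the hub (434,226) to (443,188), close to joint 0. The square post looks to be at −0.75.

Run:
```python
from h import *
S=r.camera("scene");T=r.camera("top")
pp={"hub":((262,123),(434,226)),"square":((215.9,108),(475,200.5)),"start":((365,280),(246,184.5)),"clear":((339,257),(275.5,184.5)),"spool":((296,290),(283,146)),"cell":((298,133),(391,236.5)),"tip":((224,130.1),(443.5,188))}
for k,(a,b) in pp.items():
    x,e=tri([ray(S,a),ray(T,b)]);print(k,x.round(),np.round(e,1))
for k in("pointer_hub","pointer_tip","square_top"):
    print(k,atz(ray(T,pp[k.split('_')[-1] if k!='square_top' else 'square'][1]),113))
im=T["pixels"][130:290,350:510];cv2.imwrite("pics/crop1.png",cv2.resize(im,(600,600),interpolation=cv2.INTER_CUBIC))
```

```text
hub [ 505. -282.   77.] [3.8 3.8]
square [ 588. -373.   97.] [1.3 1.3]
start [527. 215.  64.] [0. 0.]
clear [543. 139.  60.] [0.2 0.2]
spool [660. 147.  39.] [0.8 0.8]
cell [ 456. -175.  110.] [0.1 0.1]
tip [ 604. -289.  102.] [0.6 0.6]
pointer_hub [ 500.80934652 -274.75642723  113.        ]
pointer_tip [ 601.08721784 -286.43787618  113.        ]
square_top [ 583.87141343 -367.50717718  113.        ]
```

View pics/crop1.png

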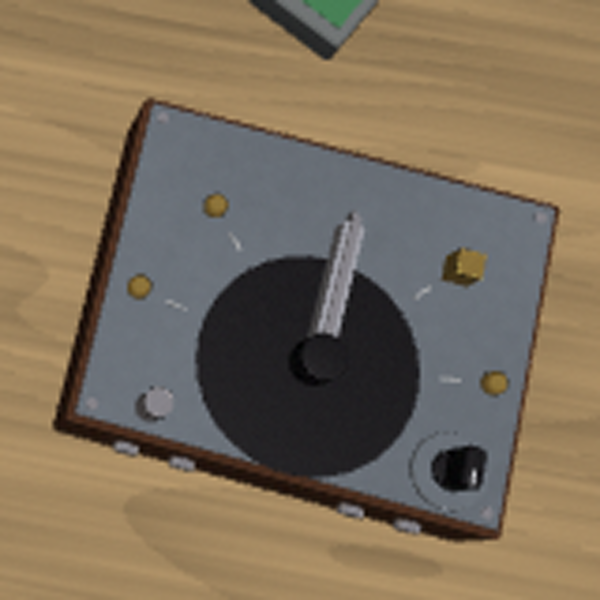

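>>> send_rows(commands=[[[0.028,-0.002,-0.002],0,0],[[0.028,-0.002,-0.002],0,0],[[0.028,-0.002,-0.002],0,0],[[0.028,-0.002,-0.002],0,0],[[0.028,-0.002,-0.002],0,0],[[0.028,-0.002,-0.002],0,0],[[0.028,-0.002,-0.002],0,0],[[0.028,-0.002,-0.002],0,0],[[0.028,-0.002,-0.002],0,0],[[0.028,-0.002,-0.002],0,0],[[0.028,-0.002,0],0,0],[[0.024,0,0],0,0]], newtons=40)

```text
time_s: 2.8
tool_pos: [542.1, -350.5, 262.4]
orientation: [3.141, -0.0, 0.455]
ft_force: [-0.6, -0.2, 0.3]
gripper_width: 0.2
grasp_force: 0.0
```

>>> send_rows(commands=[[[0,0,0],-0.1,0],[[0,0,0],-0.1,0],[[0,0,0],-0.1,0],[[0,0,0],-0.1,0],[[0,0,0],-0.1,0],[[0,0,0],-0.1,0],[[0,0,0],-0.1,0],[[0,0,0],-0.1,0],[[0,0,0],-0.1,0],[[0,0,0],-0.1,0],[[0,0,0],0,0],[[0,0,0],0,0]])

```text
time_s: 4.0
tool_pos: [540.8, -351.5, 262.3]
orientation: [-3.142, 0.0, 1.452]
ft_force: [0.2, 1.2, -0.0]
gripper_width: -0.3
grasp_force: 0.0
```

Run:
```python
from h import *
s=r.read_state();print(s["time_s"],s["tool_pos"],s["orientation"],s["gripper_width"],s["ft_force"])
c=r.camera("wrist");cv2.imwrite("pics/w1.png",c["pixels"]);np.save("w1.npy",c,allow_pickle=True)
for l in("pointer_hub","pointer_tip","square_top","cell"):
    print(l,[(round(d["score"],2),np.round(d["uv"],1).tolist()) for d in r.pinpoint(l,c)[:3]])
```

```text
4.0 [ 540.84529101 -351.52445056  262.25511226] [-3.14157262e+00  4.13192447e-05  1.45175734e+00] -0.2946330586652321 [ 0.24572251  1.20280219 -0.02245844]
pointer_hub [(0.95, [269.6, 114.1])]
pointer_tip [(0.79, [380.7, 114.4]), (0.49, [316.1, 111.2])]
square_top [(0.77, [370.7, 196.0])]
cell [(0.73, [216.7, 28.3]), (0.48, [269.4, 115.0])]
```

View pics/w1.png

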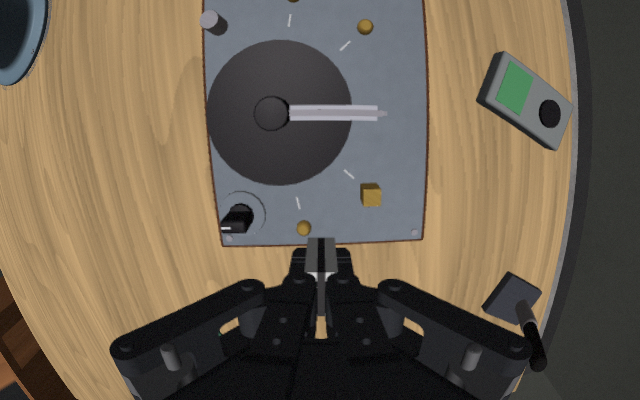

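Run:
```python
from h import *
from scipy.optimize import least_squares
c=np.load("w1.npy",allow_pickle=True).item()
f=lambda a,R,z:(np.array([-40+R*np.cos(a),R*np.sin(a),z]))
obs=[(f(0,0,120),(270,114)),(f(-.75,125,106),(371.5,194.5)),(f(.75,125,92),(365,26)),(f(-1.4,125,92),(303.5,228)),(np.array([-120+9,-141,80.]),(228,239)),(np.array([111,-141,80.]),(415,233))]
def W(p,q): s,k=np.sin(p[2]),np.cos(p[2]); return np.array([p[0]+k*q[0]-s*q[1],p[1]+s*q[0]+k*q[1],q[2]])
n=4
F=lambda p:np.concatenate([proj(c,W(p,q),True)-u for q,u in obs[:n]])
s=least_squares(F,[540,-285,-.15]);p=s.x
print(p,F(p).reshape(-1,2).round(1))
print("hub",W(p,f(0,0,113)),"sq",W(p,f(-.75,125,106)))
hub=W(p,f(0,0,113))
for uv,z in(((380.7,114),113),((386,114),112),((270,114),120)):
    w=atz(ray(c,uv,True),z);d=w-hub;print(uv,w.round(1),np.hypot(d[0],d[1]).round(1),(np.arctan2(d[1],d[0])-p[2]).round(3))
cv2.imwrite("pics/crop2.png",cv2.resize(c["pixels"][90:240,240:440],None,fx=4,fy=4,interpolation=cv2.INTER_CUBIC))
```

```text
[ 5.45167225e+02 -2.79338939e+02 -7.50750992e-02] [[-0.4 -1.4]
 [ 0.7  2.2]
 [ 0.1 -2.8]
 [-0.2  2.3]]
hub [ 505.27989704 -276.3387548   113.        ] sq [ 590.09262201 -368.16359721  106.        ]
(380.7, 114) [ 603.6 -289.1  113. ] 99.1 -0.054
(386, 114) [ 608.7 -289.6  112. ] 104.3 -0.052
(270, 114) [ 505.5 -277.6  120. ] 1.3 -1.338
```

View pics/crop2.png

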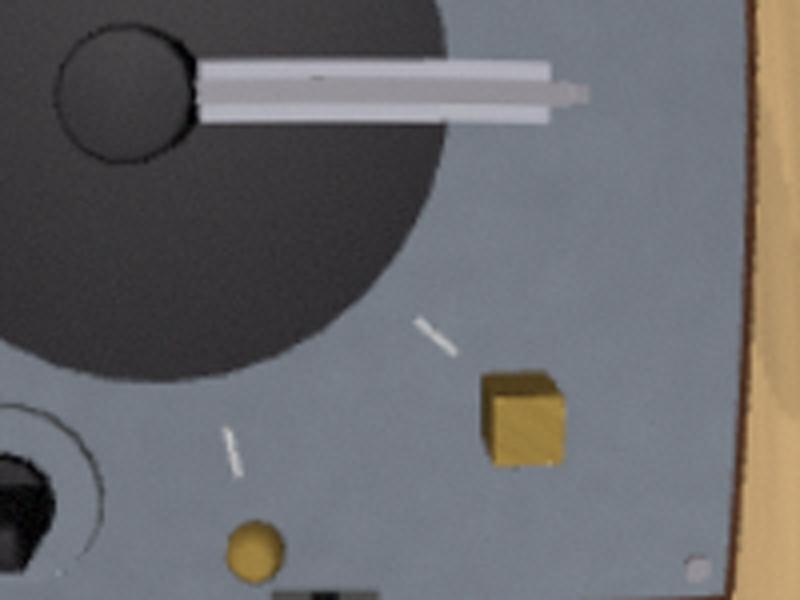

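The close crop shows the tall square post, with its top face centred at about (372,197) in the full picture. The arm lies along row 113 with its tongue at (386,113), and the hub top is at (271,113). There is no other square post.

```bash
cat >> h.py <<'E'
from scipy.optimize import least_squares
f=lambda a,R,z:(np.array([-40+R*np.cos(a),R*np.sin(a),z]))
def W(p,q): s,k=np.sin(p[2]),np.cos(p[2]); return np.array([p[0]+k*q[0]-s*q[1],p[1]+s*q[0]+k*q[1],q[2]+p[3]])
E
python3 - <<'E'
from h import *
c=np.load("w1.npy",allow_pickle=True).item()
obs=[(f(0,0,120),(271.2,113.2)),(f(-.75,125,106),(372.2,197)),(f(.75,125,92),(365.5,25.5)),(f(-1.4,125,92),(304.2,228.3)),(np.array([111,-141,80.]),(414.4,232.3))]
for n in(4,5):
    F=lambda p:np.concatenate([proj(c,W(p,q),True)-u for q,u in obs[:n]])
    p=least_squares(F,[540,-285,-.15,0]).x
    print(p.round(3),F(p).reshape(-1,2).round(1).tolist())
    hub=W(p,f(0,0,113));print("hub",hub,"sq",W(p,f(-.75,125,106)))
    g=lambda q:np.concatenate([proj(c,W(p,f(q[0],96,110)),True)-[377.5,113.2],proj(c,W(p,f(q[0],105,112)),True)-[386.2,113.7]])
    q=least_squares(g,[0]);print("arm",q.x,q.fun)
# tri with top camera
T=r.camera("top")
for k,u,v in(("hub",(271.2,113.2),(434.5,225.5)),("sq",(372.2,197),(475,200.5)),("cell",(209,18),(391,236.5)),("tip",(386.2,113.7),(444,187.5))):
    x,e=tri([ray(c,u,True),ray(T,v)]);print(k,x.round(1),np.round(e,1))
E
```

```text
[ 5.45972e+02 -2.80243e+02 -7.80000e-02 -5.18100e+00] [[0.3, 0.0], [-0.3, -0.8], [0.1, 0.0], [-0.2, 0.8]]
hub [ 506.09479697 -277.11603315  107.81918999] sq [ 590.61591716 -369.20935669  100.81918999]
arm [-0.040025] [-0.80755848  0.0591401   0.36387893 -0.0598053 ]
[ 5.45650e+02 -2.80222e+02 -8.20000e-02 -8.07100e+00] [[0.5, -0.2], [-1.3, -1.4], [-0.3, 0.9], [-0.7, -0.2], [2.3, 1.3]]
hub [ 505.78364742 -276.95754072  104.92882339] sq [ 589.9854893  -369.3428741    97.92882339]
arm [-0.03827353] [-1.6940688   0.03418027 -0.61632475 -0.07752056]
hub [ 504.1 -277.4  105.9] [0.5 0.5]
sq [ 592.  -375.8   87.6] [1.6 1.6]
cell [ 456.3 -174.8  110.3] [0.6 0.6]
tip [ 609.3 -290.8   99.4] [2.4 2.4]
```

>>> send_rows(commands=[[[0.025,0.005,0],0,0],[[0.025,0.005,0],0,0],[[0.025,0.005,0],0,0],[[0.025,0.006,0],0,0],[[0,0,0.03],0,0],[[0,0,0.03],0,0],[[0,0,0.03],0,0],[[0,0,0.03],0,0],[[0,0,0.02],0,0],[[0,0,0.014],0,0],[[0,0,0],0,0],[[0,0,0],0,0]])

```text
time_s: 5.5
tool_pos: [573.4, -254.7, 108.6]
orientation: [-3.141, 0.0, 1.454]
ft_force: [-0.4, -0.7, 0.8]
gripper_width: -0.3
grasp_force: 0.0
```

Run:
```python
from h import *
s=r.read_state();print(s["time_s"],s["tool_pos"],s["orientation"],s["ft_force"])
c=r.camera("scene");w=r.camera("wrist")
cv2.imwrite("pics/c3.png",np.vstack([cv2.resize(c["pixels"][60:220,160:340],(400,300)),cv2.resize(w["pixels"],(400,250))]))
```

```text
5.5 [ 573.38612396 -254.67389526  108.58297529] [-3.14148406e+00  2.56190715e-05  1.45358014e+00] [-0.35813418 -0.70820296  0.83617813]
```

View pics/c3.png

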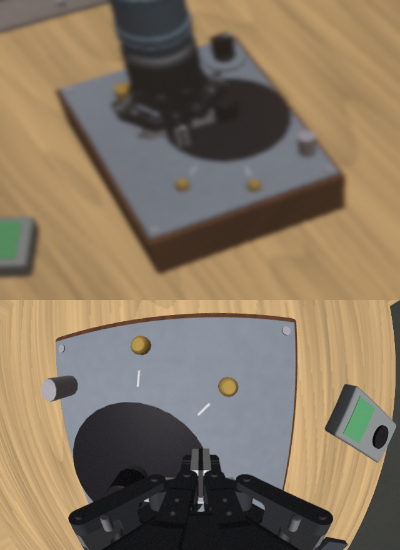

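The scene view (top half) shows the closed finger next to the arm. The wrist view (bottom half) shows the fingertip over the panel, clear of the round posts. Next I close the gap.

>>> send_rows(commands=[[[-0.004,0,0],0,0],[[-0.004,0,0],0,0],[[-0.003,0,0],0,0],[[-0.002,0,0],0,0],[[0,0,0],0,0]])

```text
time_s: 6.1
tool_pos: [571.9, -268.0, 108.4]
orientation: [3.141, 0.0, 1.453]
ft_force: [-0.0, -0.4, -1.1]
gripper_width: -0.0
grasp_force: 0.0
```

>>> send_rows(commands=[[[-0.0033,0.0008,0],0.05,0],[[-0.0033,0.0008,0],0.05,0],[[-0.0033,0.0008,0],0.05,0],[[-0.0033,0.0008,0],0.05,0],[[0,0,0],0,0]])

```text
time_s: 6.6
tool_pos: [572.5, -281.2, 108.3]
orientation: [3.141, -0.0, 1.254]
ft_force: [-0.5, 0.6, 0.2]
gripper_width: 0.4
grasp_force: 0.3
```

Run:
```python
from h import *
for n in("top","scene","wrist"):
    c=r.camera(n)
    print(n,[(l,round(d["score"],2),np.round(d["uv"],1).tolist()) for l in("pointer_tip","pointer_hub") for d in r.pinpoint(l,c)[:2]])
    if n=="wrist": np.save("w2.npy",c,allow_pickle=True)
    if n=="top": a=c["pixels"][150:270,370:520]
cv2.imwrite("pics/c4.png",np.hstack([cv2.resize(a,(400,320)),cv2.resize(c["pixels"],(400,320))]))
```

```text
top []
scene [('pointer_tip', 0.7, [222.5, 121.9]), ('pointer_hub', 0.64, [261.7, 113.6])]
wrist [('pointer_hub', 0.7, [197.5, 295.9])]
```

View pics/c4.png

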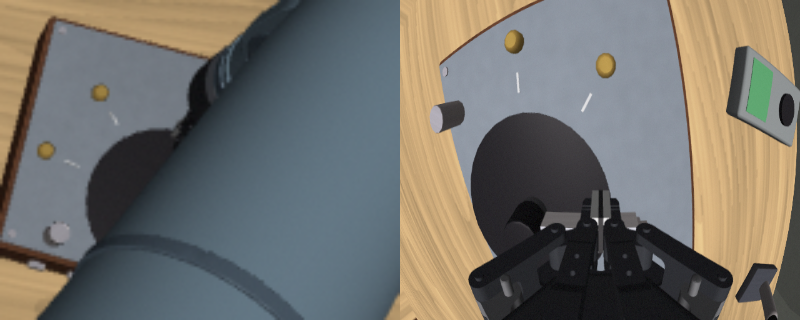

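The top view (left) is blocked by the robot's forearm. The wrist view (right) shows the arm flush behind the fingertip, hub at about (197,296), and it is turning with the finger. I continue.

>>> send_rows(commands=[[[-0.0033,0.0008,0],0.05,0],[[-0.0033,0.0008,0],0.05,0],[[-0.0033,0.0008,0],0.05,0],[[-0.0033,0.0008,0],0.05,0],[[-0.0033,0.0008,0],0.05,0],[[-0.0033,0.0008,0],0.05,0],[[-0.0033,0.0008,0],0.05,0],[[-0.0033,0.0008,0],0.05,0],[[-0.0033,0.0008,0],0.05,0],[[0,0,0],0,0]])

```text
time_s: 8.05
tool_pos: [564.2, -310.4, 108.3]
orientation: [3.141, -0.0, 0.804]
ft_force: [0.6, 0.6, -0.7]
gripper_width: -0.3
grasp_force: 0.3
```

>>> send_rows(commands=[[[0.01,0,0],0,0],[[0,0,-0.03],0,0],[[0,0,-0.04],0,0],[[0,0,-0.04],0,0],[[-0.03,0,-0.04],0,0],[[-0.04,0,0],0,0],[[-0.04,0,0],0,0],[[0,0,0],0,0],[[0,0,0],0,0]])

```text
time_s: 8.95
tool_pos: [494.5, -382.3, 258.3]
orientation: [-3.141, -0.0, 0.803]
ft_force: [0.3, 0.4, -0.1]
gripper_width: 0.2
grasp_force: 0.0
```

Run:
```python
from h import *
s=r.read_state();print(s["time_s"],s["tool_pos"],s["orientation"])
c=r.camera("wrist");np.save("w3.npy",c,allow_pickle=True)
for l in("pointer_hub","pointer_tip","square_top","cell"):
    print(l,[(round(d["score"],2),np.round(d["uv"],1).tolist()) for d in r.pinpoint(l,c)[:2]])
u=[proj(c,p,True) for p in((506,-277,115),(591,-369,102))];print(u)
m=np.mean(u,0).astype(int);x0=max(m[0]-100,0);y0=max(m[1]-75,0);print(x0,y0)
cv2.imwrite("pics/c5.png",cv2.resize(c["pixels"][y0:y0+150,x0:x0+200],None,fx=4,fy=4,interpolation=cv2.INTER_CUBIC))
```

```text
8.95 [ 494.50695126 -382.31442862  258.32548449] [-3.14138621e+00 -3.70575574e-04  8.03013107e-01]
pointer_hub [(0.86, [248.5, 97.8])]
pointer_tip [(0.7, [292.3, 77.5]), (0.68, [357.9, 97.6])]
square_top [(0.66, [387.0, 109.2])]
cell [(0.61, [159.3, 71.4])]
[array([247.88948006,  98.82038972]), array([386.01758482, 106.66017503])]
216 27
```

View pics/c5.png

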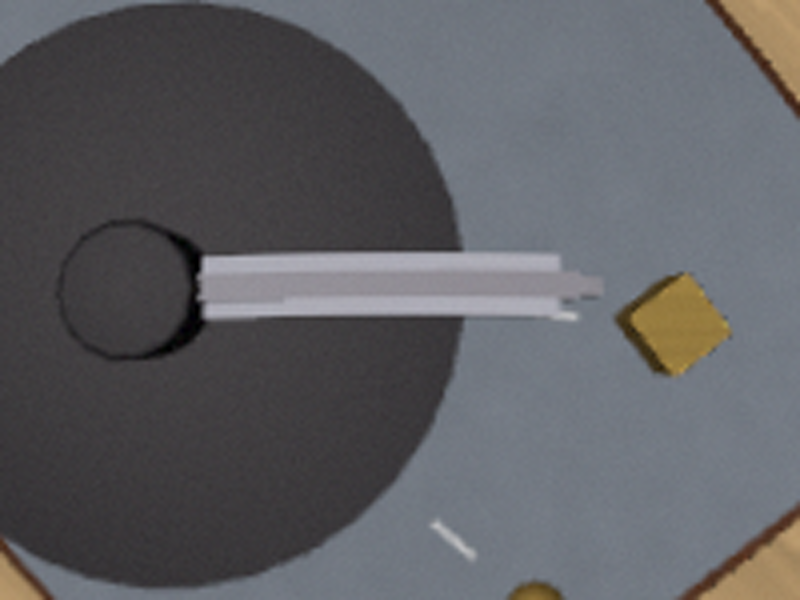

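The crop shows the arm stopping short of the post. Its tongue is at (366,98.8) in full pixels, the hub at (248.3,99.3) and the square top's centre at (386,108). A little more clockwise turn is needed.

Run:
```python
from h import *
c=np.load("w3.npy",allow_pickle=True).item()
for dz in(0,-5):
    P=lambda u,z:atz(ray(c,u,True),z+dz)
    h=P((248.3,99.3),120);t=P((365,98.8),113);q=P((386,108),106);a0=P((267,98.8),113)
    an=lambda d:np.arctan2(d[1],d[0])
    print(h.round(1),t.round(1),q.round(1),np.linalg.norm((q-h)[:2]),"arm h-t",an(t-h),"arm strip",an(t-a0),"post",an(q-h))
```

```text
[ 506.7 -278.5  120. ] [ 579.9 -349.6  113. ] [ 589.5 -369.3  106. ] 122.92411285583322 arm h-t -0.7702055782829789 arm strip -0.7703504611491722 post -0.8313732794594997
[ 506.  -277.6  115. ] [ 580.6 -350.   108. ] [ 590.3 -370.1  101. ] 125.15399188751195 arm h-t -0.7702467139975975 arm strip -0.7703504611491724 post -0.8314114038440291
```

>>> send_rows(commands=[[[0.04,0,0],0,0],[[0.04,0,0],0,0],[[0.03,0,0],0,0],[[0,0,0.04],0,0],[[0,0,0.04],0,0],[[0,0,0.04],0,0],[[0,0,0.03],0,0],[[-0.005,0,0],0,0],[[-0.005,0,0],0,0],[[0,0,0],0,0]])

```text
time_s: 10.2
tool_pos: [565.1, -311.5, 110.7]
orientation: [3.138, -0.0, 0.803]
ft_force: [0.1, -0.2, 0.0]
gripper_width: -0.0
grasp_force: 0.0
```

>>> send_rows(commands=[[[-0.002,0.0005,0],0.03,0],[[-0.002,0.0005,0],0.031,0],[[0,0,0],0,0],[[0,0,0],0,0]])

```text
time_s: 10.6
tool_pos: [562.7, -314.2, 109.2]
orientation: [3.14, -0.001, 0.743]
ft_force: [1.4, 1.2, 0.8]
gripper_width: -0.1
grasp_force: 0.8
```

>>> send_rows(commands=[[[0.01,0,0],0,0],[[0,0,-0.03],0,0],[[0,0,-0.04],0,0],[[0,0,-0.04],0,0],[[-0.03,0,-0.04],0,0],[[-0.04,0,0],0,0],[[-0.04,0,0],0,0],[[0,0,0],0,0],[[0,0,0],0,0]])

```text
time_s: 11.5
tool_pos: [487.8, -381.5, 258.0]
orientation: [-3.141, -0.0, 0.741]
ft_force: [0.0, -0.1, 0.5]
gripper_width: 0.1
grasp_force: 0.0
```

Run:
```python
from h import *
s=r.read_state();print(s["time_s"],s["tool_pos"],s["orientation"])
c=r.camera("wrist");np.save("w4.npy",c,allow_pickle=True)
u=[proj(c,p,True) for p in((506,-277,115),(591,-369,102))];print(u)
m=np.mean(u,0).astype(int);x0=max(m[0]-100,0);y0=max(m[1]-75,0);print(x0,y0)
cv2.imwrite("pics/c6.png",cv2.resize(c["pixels"][y0:y0+150,x0:x0+200],None,fx=4,fy=4,interpolation=cv2.INTER_CUBIC))
```

```text
11.5 [ 487.82206871 -381.46481695  257.97481285] [-3.14050169e+00 -8.58780086e-05  7.41241518e-01]
[array([248.13332484,  98.50682255]), array([386.8055908 ,  98.17513096])]
217 23
```

View pics/c6.png

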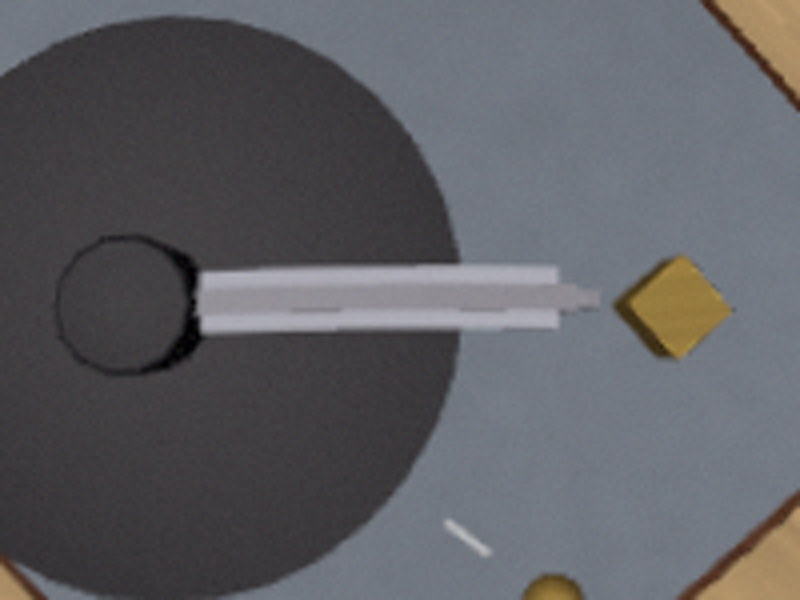

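The arm now points close to the post. In full pixels the tongue is at (366.3,97.3), the post's top centre at (387,99.8) and the hub at (248.3,99). I work out the remaining error.

Run:
```python
from h import *
c=np.load("w4.npy",allow_pickle=True).item()
o=np.array([217,23])
P=lambda u,z:atz(ray(c,np.array(u)/4+o-.375,True),z-3)
an=lambda d:np.arctan2(d[1],d[0])
h=P((125,304.5),120);q=P((680,307),106);t=P((595,297),113);a=P((205,301),113)
m0=(P((205,271),110)+P((205,334),110))/2;m1=(P((555,266),110)+P((555,327),110))/2
print(h,q,np.linalg.norm((q-h)[:2]),"post",an(q-h),"arm",an(t-a),an(t-h),an(m1-m0),an(m1-h), an(q-t))
# sat/brightness based: arm mask
im=c["pixels"].astype(int);g=im.min(2)
ys,xs=np.where(g[80:120,270:357]>125);ys=ys+80;xs=xs+270
k=np.array([[x,ys[xs==x].mean(),np.ptp(ys[xs==x])+1] for x in range(270,357)if (xs==x).any()]);print(k[::12].round(1))
fit=np.polyfit(k[:,0],k[:,1],1);e=[P(((x-o[0]+.375)*4,(np.polyval(fit,x)-o[1]+.375)*4),111) for x in(272,355)];print("armfit",an(e[1]-e[0]),an(e[1]-h))
hs=cv2.cvtColor(c["pixels"],cv2.COLOR_BGR2HSV)
msk=(hs[...,1]>110)&(hs[...,2]>120);y,x=np.where(msk[80:120,372:405]);print("post top centroid",x.mean()+372,y.mean()+80,len(x));qq=atz(ray(c,(x.mean()+372,y.mean()+80),True),103);print(qq,an(qq-h))
```

```text
[ 505.95201711 -277.36118622  117.        ] [ 589.89272922 -369.52104813  103.        ] 124.65746385829559 post -0.8320373609484111 arm -0.8213269810206787 -0.8200341786862101 -0.8178075815838213 -0.8193797584792893 -0.8915748135552342
[[270.   98.   15. ]
 [282.   97.5  16. ]
 [294.   97.5  16. ]
 [306.   97.   15. ]
 [318.   97.   15. ]
 [330.   96.5  16. ]
 [342.   97.   17. ]
 [354.   96.5  16. ]]
armfit -0.8164829568042999 -0.8164055579491203
post top centroid 386.51169590643275 99.19005847953215 342
[ 589.94246052 -369.32604825  103.        ] -0.8306878782791345
```

About 0.013 rad is left, so I give it one small nudge.

>>> send_rows(commands=[[[0.04,0,0],0,0],[[0.04,0,0],0,0],[[0.03,0,0],0,0],[[0,0,0.04],0,0],[[0,0,0.04],0,0],[[0,0,0.04],0,0],[[0,0,0.03],0,0],[[-0.004,0,0],0.013,0],[[-0.003,0,0],0,0],[[0,0,0],0,0],[[0,0,0],0,0],[[0,0,0],0,0]])

```text
time_s: 12.75
tool_pos: [565.3, -312.5, 110.2]
orientation: [3.138, -0.001, 0.73]
ft_force: [-0.8, -0.7, -0.6]
gripper_width: -0.3
grasp_force: 0.0
```

Run:
```python
from h import *
s=r.read_state();p=s["tool_pos"];y=s["orientation"][2];h=np.array([506,-277.3])
d=p[:2]-h;print(p,y,"tangential",d@[np.cos(y),np.sin(y)],"radial",d@[np.sin(y),-np.cos(y)])
for q,y in(((562.7,-314.2),.743),((564.2,-310.4),.804)):
    d=np.array(q)-h;print(d@[np.cos(y),np.sin(y)])
```

```text
[ 565.33373689 -312.4701959   110.24295582] 0.7297829768811548 tangential 20.77432060296983 radial 65.77129021108263
16.79342233764926
16.544465669698162
```

>>> send_rows(commands=[[[-0.002,0,0],0,0],[[-0.001,0,0],0,0],[[-0.0011,0,0],0,0],[[0,0,0],0,0],[[0,0,0],0,0]])

```text
time_s: 13.25
tool_pos: [561.5, -314.6, 108.6]
orientation: [3.141, -0.001, 0.73]
ft_force: [2.1, 0.8, 1.4]
gripper_width: 0.1
grasp_force: 0.9
```

>>> send_rows(commands=[[[0.01,0,0],0,0],[[0,0,-0.03],0,0],[[0,0,-0.04],0,0],[[0,0,-0.04],0,0],[[-0.03,0,-0.04],0,0],[[-0.04,0,0],0,0],[[-0.04,0,0],0,0],[[0,0,0],0,0],[[0,0,0],0,0]])

```text
time_s: 14.15
tool_pos: [486.1, -381.2, 257.9]
orientation: [-3.14, -0.0, 0.728]
ft_force: [-0.1, 0.1, -1.6]
gripper_width: -0.3
grasp_force: 0.0
```

```bash
cat > meas.py <<'E'
from h import *
an=lambda d:np.arctan2(d[1],d[0])
def meas(c):
    h=np.array([505.95,-277.36,117]);b=c["camera_from_world"]
    im=c["pixels"];hs=cv2.cvtColor(im,cv2.COLOR_BGR2HSV)
    uq=proj(c,(590,-369.4,103),True).astype(int);y,x=np.mgrid[uq[1]-20:uq[1]+21,uq[0]-17:uq[0]+18]
    m=(hs[...,1]>110)&(hs[...,2]>120);k=m[y,x];q=atz(ray(c,(x[k].mean(),y[k].mean()),True),103)
    u0=proj(c,h+[18,-20,-7],True);u1=proj(c,h+[62,-68,-7],True)
    X=np.arange(int(u0[0])+2,int(u1[0])-1);g=im.min(2);Y=[]
    for xx in X:
        yc=int(u0[1]+(u1[1]-u0[1])*(xx-u0[0])/(u1[0]-u0[0]));s=np.arange(yc-16,yc+17);w=g[s,xx]>125;Y.append(s[w].mean())
    f=np.polyfit(X,Y,1);e=[atz(ray(c,(v,np.polyval(f,v)),True),108) for v in(X[0],X[-1])]
    print("arm",an(e[1]-e[0]),an(e[1]-h),"post",an(q-h),q)
E
python3 - <<'E'
from meas import *
c=r.camera("wrist");np.save("w5.npy",c,allow_pickle=True)
for n in(4,5): meas(np.load(f"w{n}.npy",allow_pickle=True).item())
E
```

```text
arm -0.816634028865431 -0.8176880035772979 post -0.830682342493478 [ 589.94246052 -369.32604825  103.        ]
arm -0.8397145936124375 -0.8344342686193423 post -0.8317709468150827 [ 589.77416845 -369.34266983  103.        ]
```

The arm and post directions now agree to within about 0.005 rad. On to the hand unit.

>>> send_rows(commands=[[[0.018,-0.02,0],0,0],[[0.03,-0.034,0],0,0],[[0.03,-0.034,0],0,0],[[0.03,-0.034,0],0,0],[[0.03,-0.034,0],0,0],[[0.03,-0.034,0],0,0],[[0.03,-0.034,0],0,0],[[0.03,-0.034,0],0,0],[[0.03,-0.034,0],0,0],[[0.03,-0.034,0],0,0],[[0.03,-0.034,0],0,0],[[0.03,-0.034,0.01],0,0]])

```text
time_s: 15.4
tool_pos: [483.5, 148.0, 249.2]
orientation: [3.14, -0.002, 0.732]
ft_force: [0.0, -0.7, 0.1]
gripper_width: -0.1
grasp_force: 0.0
```

>>> send_rows(commands=[[[0.007,-0.014,0.01],-0.1,0],[[0,0,0.01],-0.1,0],[[0,0,0],-0.1,0],[[0,0,0],0,0],[[0,0,0],0,0]])

```text
time_s: 15.9
tool_pos: [479.0, 160.5, 228.2]
orientation: [-3.141, 0.0, 1.029]
ft_force: [0.2, 0.5, -1.1]
gripper_width: -0.1
grasp_force: 0.0
```

Run:
```python
from h import *
s=r.read_state();print(s["time_s"],s["tool_pos"],s["orientation"])
c=r.camera("wrist");np.save("w6.npy",c,allow_pickle=True);cv2.imwrite("pics/w6.png",c["pixels"])
T=r.camera("top");S=r.camera("scene")
for l in("start_top","unit","spool","flux"):
    print(l,[(round(d["score"],2),np.round(d["uv"],1).tolist()) for d in r.pinpoint(l,c)[:3]])
print(proj(c,(527,215,62),True),proj(c,(543,139,58),True))
```

```text
15.9 [478.98279658 160.54215023 228.22209433] [-3.14142242e+00  1.73686228e-04  1.02928965e+00]
start_top [(0.95, [136.8, 173.3]), (0.91, [335.9, 110.5])]
unit [(0.7, [186.4, 176.9]), (0.63, [353.0, 129.9])]
spool [(0.56, [452.4, 102.3])]
flux [(0.94, [412.0, 46.2])]
[334.51376188 110.73714   ] [386.37238445 168.8909025 ]
```

View pics/w6.png

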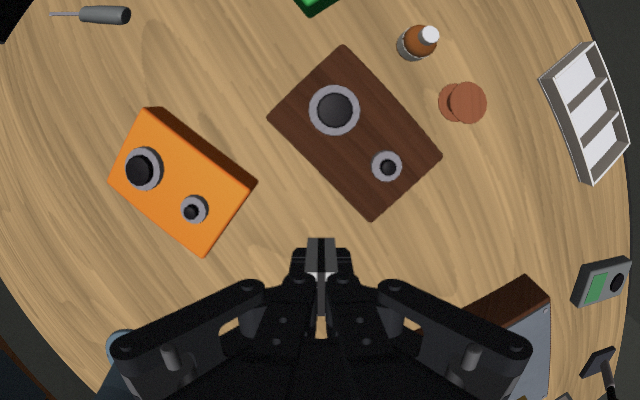

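The wrist view shows the wooden unit between the orange and green look-alikes. Its large button is at (335,110), the small one at (387,167), the bottle at (418,42) and the spool at (465,102). The triangulated point projects to (334.5,110.7), which matches the large button.

>>> send_rows(commands=[[[0.024,0.005,0],0,0],[[0.024,0.004,0],0,0],[[0.0235,0.004,0],0,0],[[0,0,0.03],0,0],[[0,0,0.03],0,0],[[0,0,0.03],0,0],[[0,0,0.03],0,0],[[0,0,0.013],0,0],[[0,0,0],0,0],[[0,0,0],0,0],[[0,0,0],0,0]])

```text
time_s: 17.35
tool_pos: [528.3, 214.5, 96.7]
orientation: [3.14, -0.002, 1.03]
ft_force: [1.2, -0.3, 0.5]
gripper_width: -0.2
grasp_force: 0.0
```

Run:
```python
from h import *
s=r.read_state();print(s["time_s"],s["tool_pos"],s["orientation"],s["ft_force"])
c=r.camera("wrist");S=r.camera("scene")
cv2.imwrite("pics/c8.png",np.hstack([c["pixels"][200:330,220:420],cv2.resize(S["pixels"][230:330,290:410],(200,130))]).repeat(2,0).repeat(2,1)[:, :800])
w=np.load("w6.npy",allow_pickle=True).item()
print(tri([ray(w,(335,110.3),True),ray(S,(365,280.5))]))
```

```text
17.35 [528.29874182 214.46016886  96.66965418] [ 3.13979243e+00 -1.75118979e-03  1.02958775e+00] [ 1.17848471 -0.27645355  0.45770836]
(array([527.46190932, 215.34741928,  61.46465103]), [np.float64(0.2899546030384587), np.float64(0.28995460303839843)])
```

View pics/c8.png

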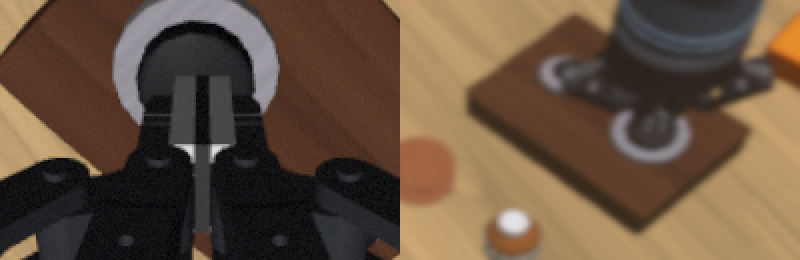

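The fingertip is centred over the large button in both views, and the small button is clear of the gripper. Now I press in steps, watching the force.

>>> send_rows(commands=[[[0,0,0.01],0,0],[[0,0,0.008],0,0],[[0,0,0.002],0,0],[[0,0,0.001],0,0],[[0,0,0],0,0],[[0,0,0],0,0]])

```text
time_s: 18.05
tool_pos: [528.4, 214.6, 76.8]
orientation: [3.139, -0.002, 1.03]
ft_force: [-4.2, -2.5, 18.6]
gripper_width: 0.3
grasp_force: 9.3
```

>>> send_rows(commands=[[[0,0,0.002],0,0],[[0,0,0.002],0,0],[[0,0,0],0,0],[[0,0,0],0,0]])

```text
time_s: 18.45
tool_pos: [528.6, 214.6, 76.4]
orientation: [3.137, -0.004, 1.03]
ft_force: [-13.1, -3.9, 42.3]
gripper_width: -0.3
grasp_force: 21.2
```

Force rose quickly to 42 N, so I back off in steps and watch for the spring to check this was the button travelling.

>>> send_rows(commands=[[[0,0,-0.004],0,0],[[0,0,0],0,0],[[0,0,0],0,0]])

```text
time_s: 18.75
tool_pos: [528.4, 214.6, 76.8]
orientation: [3.139, -0.003, 1.03]
ft_force: [-3.8, -1.8, 18.6]
gripper_width: -0.0
grasp_force: 9.2
```

>>> send_rows(commands=[[[0,0,-0.002],0,0],[[0,0,0],0,0],[[0,0,0],0,0]])

```text
time_s: 19.05
tool_pos: [528.3, 214.5, 77.0]
orientation: [3.14, -0.002, 1.03]
ft_force: [0.4, 0.0, 7.4]
gripper_width: 0.1
grasp_force: 3.7
```

>>> send_rows(commands=[[[0,0,-0.002],0,0],[[0,0,0],0,0],[[0,0,0],0,0]])

```text
time_s: 19.35
tool_pos: [528.2, 214.5, 78.6]
orientation: [3.14, -0.002, 1.03]
ft_force: [2.9, 2.1, 3.8]
gripper_width: 0.1
grasp_force: 2.0
```

>>> send_rows(commands=[[[0,0,-0.002],0,0],[[0,0,0],0,0],[[0,0,0],0,0]])

```text
time_s: 19.65
tool_pos: [527.0, 214.2, 80.1]
orientation: [-3.141, 0.0, 1.03]
ft_force: [2.0, 0.8, 3.9]
gripper_width: 0.1
grasp_force: 1.5
```

>>> send_rows(commands=[[[0,0,-0.003],0,0],[[0,0,0],0,0],[[0,0,0],0,0]])

```text
time_s: 19.95
tool_pos: [526.1, 213.9, 82.7]
orientation: [-3.14, 0.002, 1.03]
ft_force: [1.2, 0.8, 1.1]
gripper_width: 0.3
grasp_force: 0.7
```

The unloading shows a hard stop at TCP z = 77 and about 6 mm of spring travel, so the button went fully down and came back up. I retreat and check everything.

>>> send_rows(commands=[[[0,0,-0.02],0,0],[[0,0,-0.03],0,0],[[0,0,-0.04],0,0],[[0,0,-0.04],0,0],[[-0.03,0,-0.01],0,0],[[-0.03,0,0],0,0],[[0,0,0],0,0],[[0,0,0],0,0],[[0,0,0],0,0]])

```text
time_s: 20.85
tool_pos: [496.1, 163.2, 222.6]
orientation: [-3.141, 0.001, 1.03]
ft_force: [0.4, -0.2, 0.6]
gripper_width: 0.2
grasp_force: 0.0
```

Run:
```python
from h import *
s=r.read_state();print(s["time_s"],s["tool_pos"],s["ft_force"])
T=r.camera("top");t0=cv2.imread("pics/top0.png")
cv2.imwrite("pics/c9.png",np.vstack([cv2.resize(np.hstack([t0[130:290,360:510],T["pixels"][130:290,360:510]]),(800,427))[:400],cv2.resize(np.hstack([t0[130:220,220:310],T["pixels"][130:220,220:310]]),(400,200)).repeat(2,1)[:,:800]]))
for l in("cell","spool","flux"): print(l,[(round(d["score"],2),np.round(d["uv"],1).tolist()) for d in r.pinpoint(l,T)[:2]])
```

```text
20.85 [496.06474392 163.1818765  222.61075514] [ 0.43348635 -0.17390936  0.57529587]
cell [(0.41, [389.0, 237.9])]
spool [(0.57, [287.0, 151.9])]
flux [(0.4, [254.3, 148.1])]
```

View pics/c9.png

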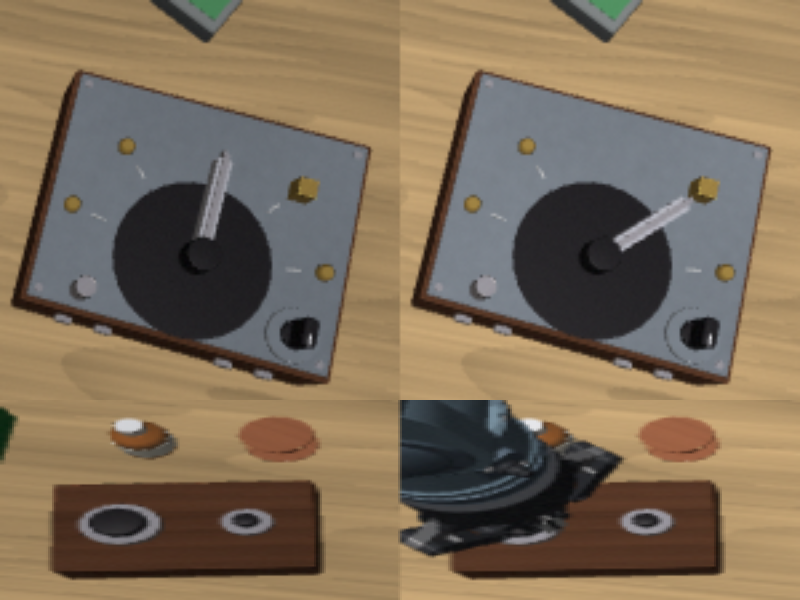

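Comparing before (left) and after (right), the arm now points at the square post, and the cell, knob, spool and bottle are where they were. The robot is clear of everything.

```bash
python3 -c "
from bench import r
print(r.hand_in())"
```

```text
the job is handed in; nothing more can be done
None
```

The job is done and handed in at about 21 s: one closed fingertip pushed the pointer arm to within about 0.005 rad of the square post's middle, then the large button went fully down and came back up (wrist force peaked near 42 N, on the fingertip), and the last view showed the knob, small button, cell, spool and bottle undisturbed.

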